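# Shut the balance's draft shield and tare it

## Task

A flask stands on the laboratory balance ready for taring, but the glass draft shield has been left open. With your fingertips gently push the top pane and the right-hand side pane (right as seen from the keys) fully shut by their blue handles, then, with the shield closed, press the wide green tare key and let it go. Press no other key, and leave the flask on the pan and everything round the balance where it stands.

Things in the scene. Friction and masses are not known exactly. Their poses are not given: they have to be found in the camera images.
- balance: White balance fixed to the bench, 216 mm wide (y); lengths here in mm. Origin: on the bench under the middle of the pan (pan top 78 high). +x points to its back, so panes shut towards -x; +y to its user's left; z up. Sloping console with keys at x -200 to -84; glass chamber x -88 to 84, front pane fixed; rear housing x 85 to 185, 242 high. Highest fixed parts: rails beside the top pane, 251.5.
- top_slide (a joint): Top glass pane (168 x 150 mm, upper face 251.5 mm above the bench). The pane slides along the balance's x axis; 0 = fully shut, grows to 0.115 m as the pane slides back (+x); about 1.5 N moves it, it stays where it is left and stops hard at 0.
- right_door (a joint): Right-hand (-y) glass side pane, its outer face at balance y = -102 mm, upright, 71 to 237 mm above the bench. The pane slides along the balance's x axis; 0 = fully shut, grows to 0.115 m as the pane slides back (+x); about 1.5 N moves it, it stays where it is left and stops hard at 0.
- left_door (a joint): Left-hand (+y) glass side pane, a mirror image of the right one; already shut at the start and to stay shut. The pane slides along the balance's x axis; 0 = fully shut, grows to 0.115 m as the pane slides back (+x); about 1.5 N moves it, it stays where it is left and stops hard at 0.
- top_handle (a point): Centre of the blue handle bar standing on the top pane near its front edge: 10 mm thick (x) x 70 mm wide (y) x 26 mm high, so it reaches 13 mm above and below this point (251.5 to 277.5 mm above the bench). Moves with the pane. Behind it (+x) is only the flat pane, and the rear housing 9 mm lower.
- right_handle (a point): Centre of the blue finger tab on the right pane near its front edge: 10 mm thick (x) x 30 mm (y, sticking out from balance y = -102 to -132 mm) x 66 mm tall (167 to 233 mm above the bench). Moves with the pane. There is free space behind it (+x), beside the pane.
- left_handle (a point): Centre of the same tab on the left pane (balance y = +102 to +132 mm).
- tare_key (a joint): Wide green tare key, middle of the row of keys at the front of the console. 0 = up, 0.004 m = fully down; sprung: begins to move at 1.3 N, fully down at 4 N; springs back.
- tare_key_top (a point): Centre of the tare key's top face, 18 mm (x) x 46 mm (y), 7 mm proud of the console face, about 65 mm above the bench; the face slopes 8 degrees down towards the front. The upright front pane of the chamber, up to 251.5 mm high with its rails, stands about 86 mm behind it.
- power_key (a joint): Small round red key (14 mm dia) 70 mm to the left of the tare key: not to be pressed. 0 = up, 0.004 m = down.
- print_key (a joint): Small round grey key (14 mm dia) 70 mm to the right of the tare key: not to be pressed. 0 = up, 0.004 m = down.
- flask: Conical glass flask, 64 mm dia at the foot x 94 mm high, standing loose on the pan inside the chamber. Origin: centre of its underside; z up.
- jar: amber glass jar with black cap, 56 mm dia x 85 mm high, loose on the bench. Origin: centre of its underside. To be left alone.
- wash_bottle: white wash bottle with red cap and bent spout, 60 mm dia x 190 mm high, loose on the bench. Origin: centre of its underside. To be left alone.
- round_flask: round-bottomed glass flask sitting in a cork ring, 92 mm dia x 136 mm high, loose on the bench. Origin: centre of its underside. To be left alone.
- beaker: glass beaker, 68 mm dia x 90 mm high, loose on the bench. Origin: centre of its underside. To be left alone.
- boats: white plastic weighing boat (open tray), 85 x 85 x 22 mm high, loose on the bench. Origin: centre of its underside. To be left alone.
- spatula: narrow steel laboratory spatula lying flat, about 190 mm long, 14 mm wide, 5 mm thick, loose on the bench. Origin: under its middle, x along it. To be left alone.
Not all that is in view belongs to the job. Leave any yellow look-alike of the flask alone.

How it is judged:
By the outcome, as a careful person would: the job done as asked, in the order asked, and still so for the second after the job is handed in, with the robot touching nothing.
It also fails if it takes over 64 s, if anything falls off the work surface, if the arm or the gripper's body presses on something with over 40 N, if the wrist force passes 120 N, or if a joint passes its speed limit or range.

## Robot

A 6-joint arm with a two-finger parallel gripper is mounted at the origin on the work surface. World frame = base frame: x ahead of the robot, y to its left, z up, the work surface at z = 0. Lengths are in m, angles in rad, forces in N, time in s.
With the tool pointing down it reaches from about 0.2 to 0.875 m from the base axis. Payload 3.4 kg.
Tool frame: the origin (TCP) lies at the very end of the fingers, on their centre line; the grasp point (between the pads) lies 19 mm behind it (env.grasp_offset is the distance from the TCP to the grasp point, in m); z points along the fingers, y is the line along which they close (so a half turn about z gives the same grasp; the last joint's range is limited). The gripper opens to 94 mm and grips with 3 to 60 N. Pads are 16 mm wide; open, the fingers measure 119 mm over their backs; the gripper's body (75 mm by 177 mm) begins 78 mm behind the grasp point.
Start: joints at [-1.446, 0.276, 1.505, -0, 1.361, -0.121], TCP at [0.14, -0.558, 0.205] pointing down, gripper open.
Joint ranges: [-2.89, 2.89], [-0.75, 2.08], [0.22, 2.7], [-1.18, 4.32], [0.11, 2.71], [-2.7, 2.7]. Speed limits (rad/s): [2.57, 2.57, 3.14, 3.14, 3.14, 3.14].

## Interface

Orientations are given as a 3x3 rotation matrix whose columns are the frame's x, y, z axes.
In Python, from rig import env, grab_frame, calibration, trace, pinpoint gives the robot as it stands. Calls block until the motion is done:
- env.goto(position, orientation): joint-space move of the TCP to a pose.
- env.move_straight(position, rotation=None, v=0.15, force_limit=None): straight line of the TCP; rotation=None keeps the orientation; v is the mean speed in m/s. With force_limit (N) it stops when the force on the tool has changed by that much, and returns True; else False.
- env.move_joints(angles): joint-space move.
- env.set_gripper(opening): finger opening in m; the grip force is fixed at half the most; returns when the fingers have stopped.
- env.wait(seconds).
- env.ik(position, orientation): joint angles nearest the present ones, or None.
- grab_frame(name): name is "scene" or "top"; returns (picture, depth): 400x640x3 uint8, red, green, blue; 400x640 float32, m along the optical axis (not along the pixel's ray), 0 where there is no reading.
- calibration(name): a dict with "fx", "fy", "cx", "cy" (pixels), "distortion" ([k1, k2, p1, p2, k3] as OpenCV has them; the pictures are not rectified), "position" and "attitude" of the camera in the world. Camera axes: x right, y down, z forward; pixel columns grow to the right and rows downward; lengths in m; the calibration is good to about 2 mm. A picture is of the moment at which its call begins. calibration takes no time and is no camera call.
A pose or a line that the arm cannot do raises env.Unreachable and nothing moves.
- env.finish_job(): hands the job in; it is judged then, once.
Trained networks look in the newest picture that a camera, given by its name, has taken for a name from the list of things; names that differ only in an ending like _2 or _b are one class to them, and where a whole thing is asked for, a point or a joint stands for the part that bears it (a point fixed in the world has none). Each returns a list of dicts, best first, with "confidence" (0 to 1); they miss things now and then, are a little off and sometimes report something else, mostly with a low value. They report only what shows in the picture. A call takes as long as a camera call. They do not tell look-alikes from the thing itself.
- trace(camera, target): "pixels" (400x640 bool, what is visible of it) and "rect" ([left, top, right, bottom] in pixels, round what is visible of it).
- pinpoint(camera, target): "point" ([row, column] in pixels: a listed point, or the origin of a listed thing).
Readings, each from a call of its own:
- env.read_t(): time.
- env.read_joint_pos(): joint angles.
- env.read_qd(): joint speeds.
- env.read_joint_efforts(): joint torques, N m.
- env.read_position(): TCP position.
- env.read_tool_rot(): TCP orientation.
- env.read_ft_force(): force on the tool from outside, world axes, zero at the start.
- env.read_moment(): the same for the moment, N m.
- env.read_gripper_width(): finger opening in m.
- env.read_finger_force(): force on a finger pad.
Only numpy, scipy, OpenCV 4.12 (cv2) and the standard library are available. Lean on these libraries where they do the work, as an engineer would, in place of code of your own. Each camera call takes 0.05 s, during which the arm holds its last target. There are 200 camera calls.

## Working session

There is one attempt and no reset: what is moved stays moved. The work goes in short steps, each a Python script; the robot and the scene stay as the last script left them, time stands still between calls to the robot, and variables do not carry over. Pictures are saved under pics/ and viewed, at most 10 in all, crops included, and the job is handed in when it is done.

```bash
mkdir -p pics; ls
cat > h.py <<'E'
import numpy as np,cv2
from rig import env, grab_frame, calibration, trace, pinpoint
def world(cam,depth,r,c,d=None):
    k=calibration(cam);K=np.array([[k['fx'],0,k['cx']],[0,k['fy'],k['cy']],[0,0,1]])
    p=cv2.undistortPoints(np.array([[[c,r]]],float),K,np.array(k['distortion'],float))[0,0]
    if d is None:
        w=depth[int(r)-1:int(r)+2,int(c)-1:int(c)+2];w=w[w>0];d=np.median(w) if w.size else np.nan
    R=np.array(k['attitude']);o=np.array(k['position'])
    return o+R@(np.array([p[0],p[1],1])*d)
def ray(cam,r,c,z):
    a=world(cam,None,r,c,0.);b=world(cam,None,r,c,1.)
    return a+(b-a)*(z-a[2])/(b[2]-a[2])
E
python3 - <<'E'
from h import *
for cam in ['scene','top']:
    im,d=grab_frame(cam); cv2.imwrite(f'pics/{cam}0.png',im[:,:,::-1]); np.save(cam+'d.npy',d)
    print(cam,np.array(calibration(cam)['position']).round(3),np.array(calibration(cam)['attitude']).shape)
    for t,z in [('balance',0),('top_handle',.2645),('right_handle',.2),('left_handle',.2),('tare_key_top',.065),('flask',.078)]:
        for p in pinpoint(cam,t)[:2]:
            r,c=p['point']; print(t,np.round([r,c,p['confidence']],2),'depth',world(cam,d,r,c).round(3),'plane',ray(cam,r,c,z).round(3))
print(env.read_t())
E
```

```text
pics
scene [0.414 0.205 0.918] (3, 3)
balance [201.6  318.4    0.83] depth [0.617 0.006 0.101] plane [ 0.642 -0.019  0.   ]
top_handle [149.1  308.6    0.67] depth [ 0.663 -0.015  0.276] plane [ 0.667 -0.019  0.264]
right_handle [126.5  344.3    0.88] depth [ 0.658 -0.114  0.249] plane [ 0.675 -0.137  0.2  ]
left_handle [232.8 300.8   0.8] depth [0.57  0.103 0.206] plane [0.571 0.102 0.2  ]
left_handle [191.9  409.6    0.49] depth [ 0.487 -0.209  0.001] plane [ 0.471 -0.119  0.2  ]
tare_key_top [125.5  345.9    0.53] depth [ 0.657 -0.118  0.249] plane [ 0.724 -0.207  0.065]
tare_key_top [242.3  367.9    0.45] depth [ 0.471 -0.012  0.065] plane [ 0.471 -0.012  0.065]
flask [274.3  391.3    0.78] depth [0.381 0.003 0.052] plane [0.382 0.009 0.078]
flask [196.7  318.     0.69] depth [0.622 0.002 0.116] plane [ 0.632 -0.008  0.078]
top [0.456 0.011 1.155] (3, 3)
balance [182.8  338.1    0.62] depth [ 0.62  -0.021  0.118] plane [ 0.639 -0.024  0.   ]
right_handle [157.4  397.4    0.81] depth [ 0.662 -0.144  0.213] plane [ 0.664 -0.146  0.2  ]
left_handle [196.8  279.     0.64] depth [0.572 0.105 0.232] plane [0.576 0.108 0.2  ]
left_handle [2.232e+02 4.694e+02 2.900e-01] depth [ 0.531 -0.34   0.083] plane [ 0.523 -0.302  0.2  ]
tare_key_top [249.1  332.9    0.48] depth [ 0.467 -0.011  0.066] plane [ 0.467 -0.011  0.065]
flask [284.   330.7    0.87] depth [ 0.386 -0.006  0.093] plane [ 0.385 -0.006  0.078]
flask [173.3  330.3    0.82] depth [ 0.632 -0.002  0.173] plane [ 0.65  -0.003  0.078]
0.7
```

View pics/scene0.png

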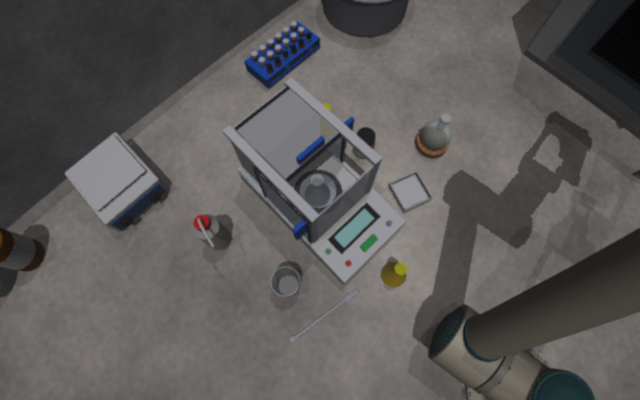

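View pics/top0.png

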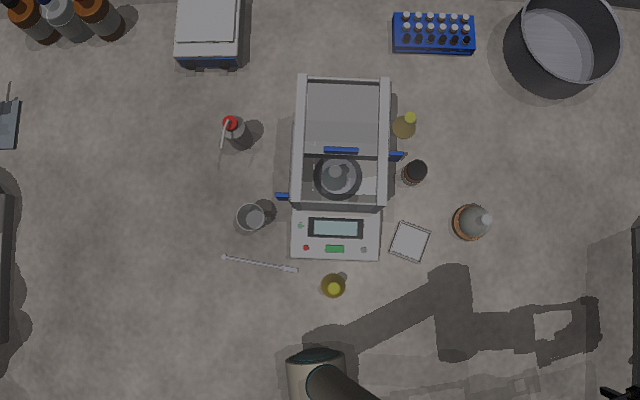

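The scene picture shows the balance at about (200,310) with a little yaw. The top handle is at (149,310), the right tab at (126,348), the left tab (shut) at (229,300) and the green key at (243,369). The flask inside is at (190,318); the yellow look-alikes at (272,395) and (110,326) are to be left alone. In the top picture the jar at (172,415) and the yellow flask at (125,404) stand beside the right pane, both lower than its tab. Next I measure the pose from colour and depth.

Run:
```python
from h import *
def cloud(cam,mask,d):
    rr,cc=np.nonzero(mask&(d>0)); k=calibration(cam);K=np.array([[k['fx'],0,k['cx']],[0,k['fy'],k['cy']],[0,0,1]])
    p=cv2.undistortPoints(np.stack([cc,rr],1).astype(float)[:,None],K,np.array(k['distortion'],float))[:,0]
    return np.array(k['position'])+(np.c_[p,np.ones(len(p))]*d[rr,cc][:,None])@np.array(k['attitude']).T
for cam in ['top','scene']:
    im=cv2.imread(f'pics/{cam}0.png'); d=np.load(cam+'d.npy'); hsv=cv2.cvtColor(im,cv2.COLOR_BGR2HSV)
    h,s,v=[hsv[:,:,i] for i in range(3)]
    for n,m in [('blue',(h>105)&(h<130)&(s>150)),('green',(h>45)&(h<80)&(s>130)),('red',((h<6)|(h>174))&(s>140))]:
        N,L,st,ce=cv2.connectedComponentsWithStats(m.astype(np.uint8))
        for i in range(1,N):
            if st[i,4]<6: continue
            P=cloud(cam,L==i,d)
            if len(P)==0 or np.hypot(*(P.mean(0)[:2]-[.58,-.01]))>.22: continue
            q=np.percentile(P,[3,50,97],axis=0).round(3)
            P2=P[P[:,2]>np.percentile(P[:,2],97)-.006]
            print(cam,n,ce[i].round(0)[::-1],st[i,4],'lo/med/hi',q.tolist(),'topmean',P2.mean(0).round(4),'rect',[np.round(t,4) for t in cv2.minAreaRect(P2[:,:2].astype(np.float32)*1000)])
    P=cloud(cam,np.ones(d.shape,bool),d)
    near=np.hypot(P[:,0]-.63,P[:,1])<.3
    Q=P[near&(P[:,2]>.247)&(P[:,2]<.257)]
    print(cam,'rails',len(Q),cv2.minAreaRect(Q[:,:2].astype(np.float32)*1000),np.median(Q[:,2]))
    Q=P[near&(P[:,2]>.236)&(P[:,2]<.257)]
    print(cam,'roof',cv2.minAreaRect(Q[:,:2].astype(np.float32)*1000))
    if cam=='top': 
        cv2.imwrite('pics/crop.png',cv2.resize(im[60:270,260:460],None,fx=2.8,fy=2.8,interpolation=cv2.INTER_CUBIC))
```

```text
top blue [149. 340.] 138 lo/med/hi [[0.659, -0.051, 0.275], [0.663, -0.021, 0.278], [0.667, 0.011, 0.28]] topmean [ 0.6632 -0.0198  0.2777] rect [array([663.0765, -20.1607]), array([65.9051,  8.8088]), np.float64(89.6521)]
top blue [153. 398.] 30 lo/med/hi [[0.664, -0.151, 0.229], [0.667, -0.141, 0.233], [0.67, -0.132, 0.236]] topmean [ 0.6669 -0.1413  0.2334] rect [array([ 667.1716, -140.8801]), array([19.32  ,  6.7333]), np.float64(85.6123)]
top blue [194. 281.] 49 lo/med/hi [[0.573, 0.088, 0.23], [0.577, 0.1, 0.233], [0.58, 0.111, 0.235]] topmean [0.5763 0.0994 0.2331] rect [array([576.3099,  99.3042]), array([23.1255,  6.8234]), np.float64(89.1787)]
top green [247. 326.] 8 lo/med/hi [[0.465, 0.002, 0.062], [0.473, 0.006, 0.065], [0.477, 0.006, 0.071]] topmean [0.4725 0.0044 0.0674] rect [array([471.5547,   5.5046]), array([ 4.4574, 12.8378]), np.float64(68.7267)]
top red [247. 305.] 19 lo/med/hi [[0.467, 0.052, 0.062], [0.471, 0.056, 0.065], [0.476, 0.059, 0.068]] topmean [0.4715 0.0555 0.0658] rect [array([471.4687,  55.1368]), array([7.3033, 9.6461]), np.float64(89.7961)]
top r
[... 897 characters left out ...]
.1743)]
scene green [243. 369.] 101 lo/med/hi [[0.463, -0.033, 0.06], [0.469, -0.013, 0.064], [0.476, 0.006, 0.066]] topmean [ 0.4693 -0.0132  0.064 ] rect [array([469.5965, -12.8707]), array([41.8276, 13.3355]), np.float64(88.5984)]
scene red [263. 348.] 17 lo/med/hi [[0.468, 0.051, 0.063], [0.471, 0.056, 0.064], [0.476, 0.06, 0.065]] topmean [0.4717 0.0557 0.0639] rect [array([472.0101,  55.4507]), array([8.5802, 8.1973]), np.float64(89.5344)]
scene rails 7412 ((693.6668090820312, -21.758567810058594), (195.3245391845703, 274.4360046386719), 88.25033569335938) 0.2499852398604535
scene roof ((693.9483032226562, -19.17022705078125), (201.82415771484375, 275.4259033203125), 88.20176696777344)
```

View pics/crop.png

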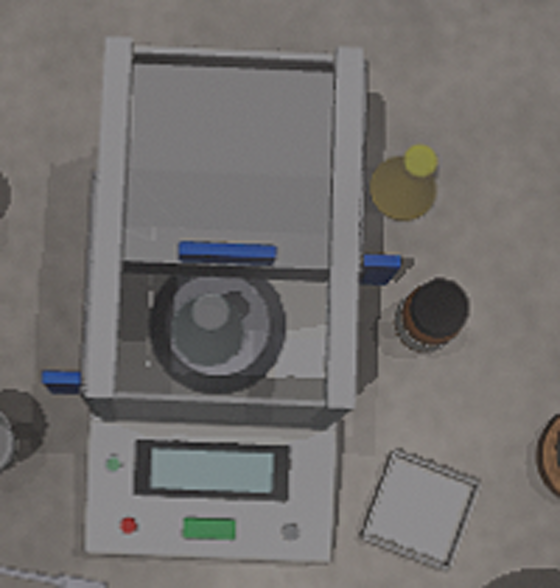

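The crop confirms the layout: top handle at (252,228), right tab at (268,382), left tab shut at (381,62), and the wide green key at (528,209) between red and grey. The pose comes out at about (0.641, -0.019) with a yaw of -2°. The given tab and key offsets all agree with it. First I push the top pane.

```bash
cat >> h.py <<'E'
yaw=np.radians(-2.0); bx=np.array([np.cos(yaw),np.sin(yaw),0]); by=np.array([-np.sin(yaw),np.cos(yaw),0]); bz=np.array([0,0,1.])
O=np.array([.6412,-.019,0])
W=lambda x,y,z: O+x*bx+y*by+z*bz
def B(p): d=np.array(p)-O; return np.array([d@bx,d@by,d[2]]).round(4)
RY=np.c_[-bx,by,-bz]; RX=np.c_[by,bx,-bz]   # tool y along balance y / x
def best(p,R):
    c=[(R*np.array([s,s,1])) for s in (1,-1)]
    q=[env.ik(p,r) for r in c]; q0=np.array(env.read_joint_pos())
    print([None if a is None else np.round(a,2).tolist() for a in q])
    return min((np.abs(np.array(a)-q0).max(),i) for i,a in enumerate(q) if a is not None)[1],c
def push(x1,y,z,f):
    for i in range(3):
        hit=env.move_straight(W(x1,y,z),v=.06,force_limit=f)
        print('hit',hit,B(env.read_position()),np.round(env.read_ft_force(),1),env.read_t())
        if not hit: break
E
python3 - <<'E'
from h import *
print(B([.6632,-.0198,.27]),B([.6665,-.140,.2]),B([.5763,.0994,.2]),B([.4694,-.013,0]))
env.set_gripper(0.0)
p=np.array(env.read_position()); env.move_straight(p+[0,0,.2],v=.3)
i,c=best(W(.058,0,.34),RY); env.goto(W(.058,0,.34),c[i])
env.move_straight(W(.058,0,.264),v=.12)
print(B(env.read_position()),np.round(env.read_ft_force(),1),env.read_gripper_width(),env.read_t())
push(-.085,0,.264,5)
im,d=grab_frame('scene'); cv2.imwrite('pics/s1.png',cv2.resize(im[60:280,200:460],None,fx=2.5,fy=2.5)[:,:,::-1])
E
```

```text
[ 0.022 -0.     0.27 ] [ 0.0295 -0.12    0.2   ] [-0.069   0.1161  0.2   ] [-0.1719  0.      0.    ]
[[-0.13, 0.45, 0.92, -0.0, 1.77, -1.67], [-0.13, 0.45, 0.92, -0.0, 1.77, 1.48]]
[ 5.850e-02 -2.000e-04  2.649e-01] [ 0.4 -0.4 -0.6] 0.0004039662147387711 6.4583
hit True [-5.140e-02 -1.000e-04  2.643e-01] [ 1.2 -0.8 -0.2] 8.1083
hit True [-5.140e-02 -1.000e-04  2.638e-01] [0.3 0.8 0.4] 8.3333
hit True [-5.130e-02 -1.000e-04  2.635e-01] [ 0.4 -0.5  1. ] 8.5583
```

View pics/s1.png

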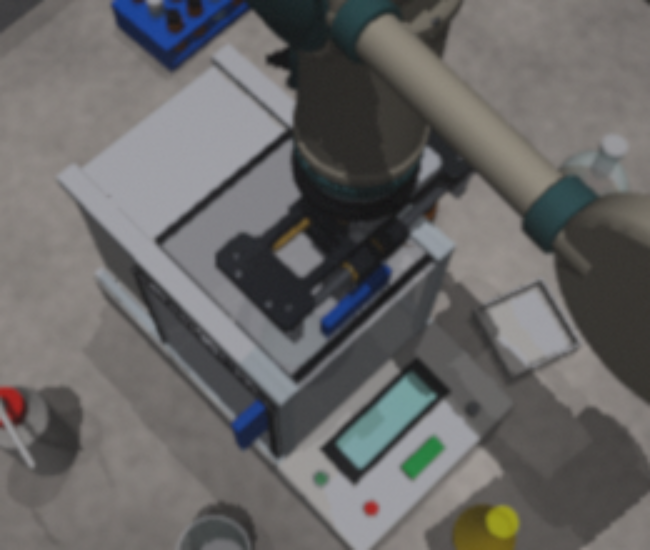

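The picture shows the top pane forward, with the handle at (305,355) by the front edge. Three pushes all stopped at the same place, so it is at its hard stop. Next is the right door.

Run:
```python
from h import *
p=np.array(env.read_position()); env.move_straight(p+.012*bx,v=.06); p=np.array(env.read_position()); env.move_straight(p+[0,0,.1],v=.2)
y=-.1225
i,c=best(W(.066,y,.36),RX); env.goto(W(.066,y,.36),c[i])
hit=env.move_straight(W(.066,y,.197),v=.12,force_limit=8)
print(hit,B(env.read_position()),np.round(env.read_ft_force(),1),env.read_t())
im,d=grab_frame('top'); cv2.imwrite('pics/t1.png',cv2.resize(im[60:270,260:460],None,fx=2.8,fy=2.8)[:,:,::-1])
if not hit: push(-.09,y,.197,5)
im,d=grab_frame('scene'); cv2.imwrite('pics/s2.png',cv2.resize(im[60:280,200:460],None,fx=2.5,fy=2.5)[:,:,::-1])
```

```text
[[-0.3, 0.48, 0.81, -0.0, 1.84, -0.26], None]
False [ 0.0665 -0.1226  0.198 ] [-0.  -0.4  0.7] 12.3833
hit True [-0.05   -0.1226  0.1973] [ 1.1  0.2 -0. ] 14.1917
hit True [-0.0498 -0.1227  0.1969] [ 1.  -0.1  1. ] 14.425
hit True [-0.0496 -0.1226  0.1966] [ 0.9 -1.2  0.6] 14.6583
```

View pics/s2.png

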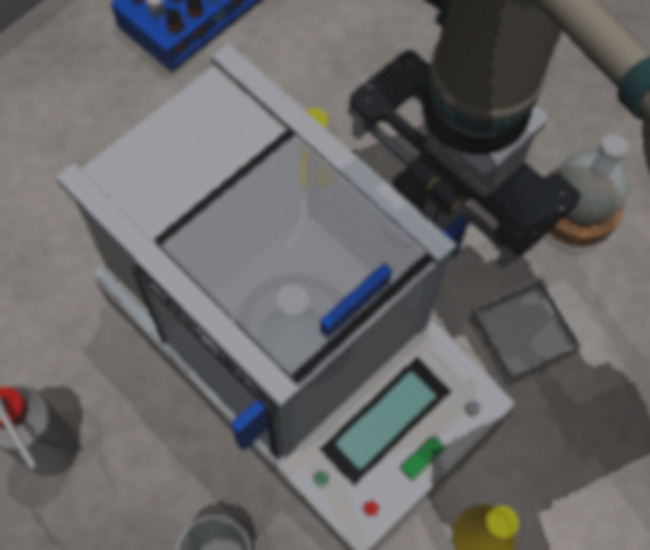

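The right tab sits at (455,232), about level with the left tab. The repeated stops were at the same place. I back off, measure both handles from the pictures, then move over the key.

Run:
```python
from h import *
hit=env.move_straight(W(-.07,-.1226,.197),v=.03,force_limit=9); print(hit,B(env.read_position()))
p=np.array(env.read_position()); env.move_straight(p+.012*bx,v=.06); p=np.array(env.read_position()); env.move_straight(p+[0,0,.16],v=.2)
t=np.radians(8); n=np.array(-np.sin(t)*bx+np.cos(t)*bz); ax=-(np.cos(t)*bx+np.sin(t)*bz)
RK=np.c_[ax,by,-n]; print(np.linalg.det(RK))
K=W(-.172,0,.0645); a=K+.29*n; a=W(-.215,0,.34)
i,c=best(a,RK); env.goto(a,c[i])
im,d=grab_frame('top'); im2,d2=grab_frame('scene')
cv2.imwrite('pics/s3.png',cv2.resize(im2[60:280,200:460],None,fx=2.5,fy=2.5)[:,:,::-1])
for cam,I,D in [('top',im,d),('scene',im2,d2)]:
    hsv=cv2.cvtColor(I,cv2.COLOR_RGB2HSV);h,s,v=[hsv[:,:,j] for j in range(3)]
    for nme,m in [('blue',(h>105)&(h<130)&(s>150)),('green',(h>45)&(h<80)&(s>130))]:
        N,L,st,ce=cv2.connectedComponentsWithStats(m.astype(np.uint8))
        for j in range(1,N):
            if st[j,4]<10: continue
            P=np.array([world(cam,D,r,cc) for r,cc in zip(*np.nonzero(L==j))]); P=P[~np.isnan(P[:,0])]
            if len(P) and np.hypot(*(P.mean(0)[:2]-[.58,-.01]))<.22: print(cam,nme,st[j,4],B(np.median(P,0)),B(P[P[:,2]>np.percentile(P[:,2],97)-.006].mean(0)))
print(env.read_t(),B(env.read_position()))
```

```text
True [-0.0494 -0.1226  0.1962]
1.0000000000000002
[[-0.21, -0.09, 1.61, 0.02, 1.49, -1.75], [-0.21, -0.09, 1.61, 0.02, 1.49, 1.39]]
top blue 76 [-0.066  -0.0167  0.2772] [-0.0666 -0.0164  0.2772]
top blue 48 [-0.069   0.1161  0.2331] [-0.0689  0.1161  0.233 ]
top blue 23 [-0.0657 -0.1163  0.2321] [-0.0671 -0.1171  0.2322]
top green 16 [-0.1663  0.0166  0.0652] [-0.169   0.0141  0.065 ]
top green 16 [-0.1783 -0.0092  0.0636] [-0.1779 -0.009   0.0639]
scene blue 38 [-0.0691 -0.1183  0.2309] [-0.0688 -0.1192  0.2306]
scene blue 175 [-0.0675  0.0013  0.2754] [-0.0674  0.0005  0.2751]
scene blue 82 [-0.0693  0.1158  0.231 ] [-0.0693  0.1157  0.2309]
scene green 104 [-0.172   0.0006  0.064 ] [-0.1721 -0.      0.0638]
17.6917 [-2.144e-01 -3.000e-04  3.397e-01]
```

View pics/s3.png

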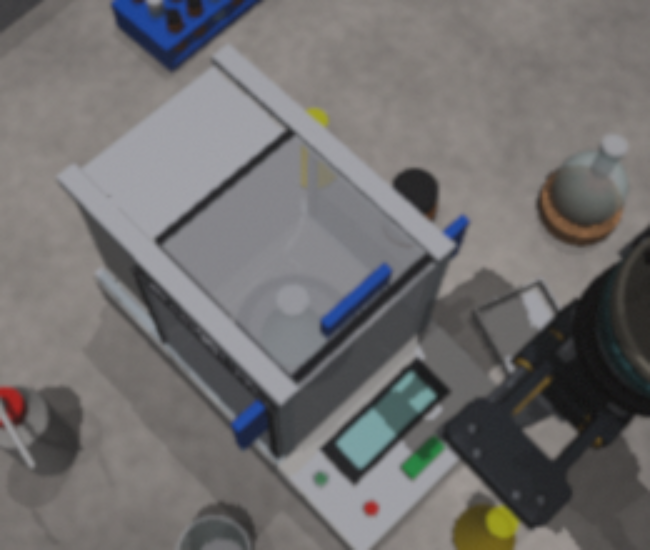

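Both tabs are at x = -0.069, so the right pane is shut like the left one. The top handle is at its stop and the green key at (457,422) is at (-0.172, 0, 0.064). Now I press it.

Run:
```python
from h import *
t=np.radians(8); n=-np.sin(t)*bx+np.cos(t)*bz
K=W(-.172,0,.064)
env.move_straight(K+.06*n,v=.15); env.move_straight(K+.015*n,v=.08); env.wait(.2)
p0=np.array(env.read_position())
hit=env.move_straight(K-.009*n,v=.015,force_limit=7)
p=np.array(env.read_position()); print(hit,'above nominal',(p-K)@n,B(p),np.round(env.read_ft_force(),1),env.read_t())
env.wait(.3)
print((np.array(env.read_position())-K)@n,np.round(env.read_ft_force(),1))
```

```text
True above nominal -0.0023690827209468823 [-0.1717  0.      0.0616] [-1.1  0.1  5.6] 21.3167
-0.0023594485368784507 [-2.2  0.1  5.7]
```

Run:
```python
from h import *
t=np.radians(8); n=-np.sin(t)*bx+np.cos(t)*bz
K=W(-.172,0,.064)
hit=env.move_straight(K-.007*n,v=.015,force_limit=4)
print(hit,(np.array(env.read_position())-K)@n,np.round(env.read_ft_force(),1))
env.move_straight(K+.03*n,v=.05); print(np.round(env.read_ft_force(),1))
env.move_straight(W(-.215,0,.34),v=.2); env.move_straight(W(-.2,-.33,.36),v=.3)
im,d=grab_frame('scene'); im2,_=grab_frame('top')
a=cv2.resize(im[60:280,200:460],None,fx=1.5,fy=1.5); b=cv2.resize(im2[60:280,200:460],None,fx=1.5,fy=1.5)
cv2.imwrite('pics/f.png',np.hstack([a,b])[:,:,::-1]); print(env.read_t())
```

```text
True -0.00240613273097785 [-1.7  0.3  7.5]
[-0.8  0.   0.4]
25.3917
```

View pics/f.png

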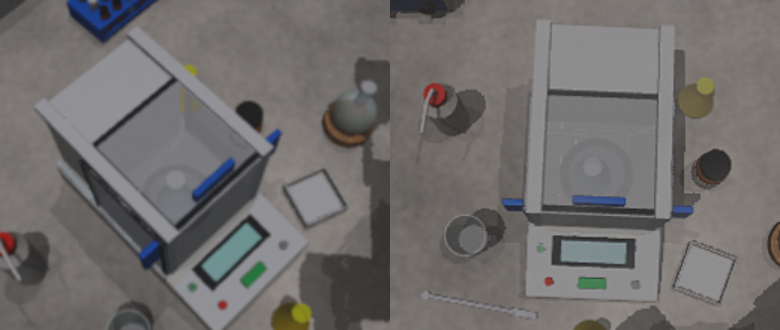

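The last picture shows all three panes shut: the tabs at (203,513) and (210,683) match, and the top handle is at the front at (200,598). The key is released, the flask is on the pan and the surroundings are unchanged. More force moved the key no further, so it had been fully down.

```bash
python3 -c "
from rig import env
print(env.finish_job())"
```

```text
the job is handed in; nothing more can be done
None
```

The job is handed in: I pushed the top and right panes fully shut, then pressed the tare key fully down and released it, and the last pictures show the flask and everything round the balance in place.

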